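# Put away the arbor blanks and cover the block

### The arm

A 6-joint arm with a two-finger parallel gripper is mounted at the origin on the work surface. World frame = base frame: x ahead of the robot, y to its left, z up, the work surface at z = 0. Lengths are in mm, angles in rad, forces in N, time in s.
With the tool pointing down it reaches from about 225 to 725 mm from the base axis. Payload 3.1 kg.
Tool frame: the origin (TCP) lies midway between the tips of the shut fingers; the grasp point (between the pads) lies 19 mm behind it; z points along the fingers, y is the direction in which the jaws open and shut (so a half turn about z gives the same grasp; the last joint's range is limited). The gripper opens to 85 mm and grips with 20 to 120 N. Pads are 22 mm wide; open, the fingers measure 114 mm over their backs; the gripper's body (76 mm by 85 mm) begins 54 mm behind the grasp point. The pads swing forward as they close: fully open they stand 13 mm farther back than shut.
Start: joints at [-1.468, 0.048, 0.099, 1.622, 0, 1.443], TCP at [120.082, -511.075, 231.312] pointing down, gripper open.
Joint ranges: [-2.91, 2.91], [-0.99, 1.94], [-1.21, 1.42], [-2.12, 2.29], [-1.49, 1.47], [-3.14, 3.14]. Speed limits (rad/s): [2.79, 2.79, 3.14, 3.14, 3.14, 3.14].

### API

Orientations are given as a unit quaternion [w, x, y, z].
In Python, from rig import ctrl, imaging, order gives the robot as it stands. Calls block until the motion is done:
- ctrl.goto(position, orientation): joint-space move of the TCP to a pose.
- ctrl.move_straight(position, frame=None, velocity=150, stop_force=None): straight line of the TCP; frame=None keeps the orientation; velocity is the mean speed in mm/s. With stop_force (N) it stops when the force on the tool has changed by that much, and returns True; else False.
- ctrl.move_joints(angles): joint-space move.
- ctrl.command_gripper(opening, strength=None): opening from 0.0 (shut) to 1.0 (fully open); strength is the grip in N (None keeps the last); returns when the fingers have stopped.
- ctrl.sleep(seconds).
- ctrl.ik(position, orientation): joint angles nearest the present ones, or None.
- ctrl.get_obs(): the state.
- imaging.read_camera(name): name is "scene" or "side" or "wrist"; returns a dict with "frame" (400x640x3 uint8, red, green, blue), "fx", "fy", "cx", "cy" (pixels), "extrinsics" (4x4, takes a point from camera to world coordinates). Camera axes: x right, y down, z forward; pixel columns grow to the right and rows downward; lengths in mm; the calibration is good to about 2 mm. A picture is of the moment at which its call begins. There is no depth.
A pose or a line that the arm cannot do raises ctrl.MotionError and nothing moves.
- order.close_job(): hands the job in, once; it reports no verdict.
The state is a dict: "clock": time; "joint_pos": joint angles; "qd": joint speeds; "joint_torque": joint torques, N m; "tcp_pos": TCP position; "tcp_rot": TCP orientation; "contact_force": force on the tool from outside, world axes, zero at the start; "wrist_torque": the same for the moment, N m; "width": opening from 0.0 (shut) to 1.0 (fully open).
Only numpy, scipy, OpenCV 4.12 (cv2) and the standard library are available. Lean on these libraries where they do the work, as an engineer would, in place of code of your own. Each camera call takes 0.05 s, during which the arm holds its last target.

### The job

Put all the loose brass arbor blanks away in the wooden storage block: the long ones in the bottom row of bores, the short ones in the top row, one to a bore, each slid in until its end is flush with the block's face. Then set the black cover over the block so that it sits level on the plinth all round. Leave the other things on the bench where they are.

Things in the scene. Friction and masses are not known exactly. Their poses are not given: they have to be found in the camera images.
- block: fixed wooden storage block on a dark plinth. Origin: centre of the plinth's underside; z up; mouths face +x (away from the robot, give or take its yaw). Plinth 172 (x) x 155 (y) x 10 mm. Block on it 132 x 115 mm, centred, top at z = 71 mm, mouth face at x = +66 mm. The plinth juts out 20 mm all round as a rim for the cover. Two rows of three blind square bores, 23 x 23 mm: see the two points.
- long_row (a point): centre of the middle mouth of the bottom row (for 120 mm bars), axes as the block's; in the block's frame at x = 66, y = 0, z = 23.5 mm. The other two bores are 36 mm to either side in y. Bore floor at z = 12, roof at 35 mm in the block's frame; 120.5 mm deep towards -x. A long bar that is home (outer end flush with the mouth face) has its centre 60 mm in from the face.
- short_row (a point): centre of the middle mouth of the top row (for 80 mm bars), axes as the block's; in the block's frame at x = 66, y = 0, z = 54.5 mm. The other two bores are 36 mm to either side in y. Bore floor at z = 43, roof at 66 mm in the block's frame; 80.5 mm deep towards -x. A short bar that is home (outer end flush with the mouth face) has its centre 40 mm in from the face.
- cover: loose black box-shaped cover, open below: outside 150 (x) x 133 (y) x 67 mm, walls and top 4 mm, 0.3 to 0.5 kg. Origin: centre of its underside; z up. On top at its centre stands a pale wooden handle 70 (x) x 16 (y) mm, z = 67 to 101 mm, pinched across y. It fits over the block with 5 mm play each side, x along the block's x either way round; seated, its origin is 10 mm above the block's origin.
- spring_barrel: bystander: worn steel spring barrel, 86 mm across and 50 mm high with a brass stub on top; origin: centre of its underside
- crank: bystander: brass crank, 90 mm shank and 75 mm arm with a wooden grip; origin at the elbow, on the plate
- tone_arm_clip: bystander: silver U-shaped tone arm clip, 60 x 22 x 33 mm; origin: centre of its underside
- horn_support: bystander: chestnut horn support, 110 x 80 mm foot, 122 mm high; origin: centre of its underside
- long1: loose square brass bar (arbor blank), 20 x 20 x 120 mm, the last 5 mm at each end tapered to 16 mm square; about 0.4 kg. Origin at its centre, x along its length; both ends and all four sides alike. Starts lying flat on the plate. May be absent (None throughout).
- long2: loose square brass bar (arbor blank), 20 x 20 x 120 mm, the last 5 mm at each end tapered to 16 mm square; about 0.4 kg. Origin at its centre, x along its length; both ends and all four sides alike. Starts lying flat on the plate. May be absent (None throughout).
- long3: loose square brass bar (arbor blank), 20 x 20 x 120 mm, the last 5 mm at each end tapered to 16 mm square; about 0.4 kg. Origin at its centre, x along its length; both ends and all four sides alike. Starts lying flat on the plate. May be absent (None throughout).
- short1: loose square brass bar (arbor blank), 20 x 20 x 80 mm, the last 5 mm at each end tapered to 16 mm square; about 0.27 kg. Origin at its centre, x along its length; both ends and all four sides alike. Starts lying flat on the plate. May be absent (None throughout).
- short2: loose square brass bar (arbor blank), 20 x 20 x 80 mm, the last 5 mm at each end tapered to 16 mm square; about 0.27 kg. Origin at its centre, x along its length; both ends and all four sides alike. Starts lying flat on the plate. May be absent (None throughout).
- short3: loose square brass bar (arbor blank), 20 x 20 x 80 mm, the last 5 mm at each end tapered to 16 mm square; about 0.27 kg. Origin at its centre, x along its length; both ends and all four sides alike. Starts lying flat on the plate. May be absent (None throughout).

How it is judged (in metres and radians):
On the way:
1. every bar is home in a bore of its own row, within 4 mm of flush (x of long1 in the frame of block between 0.002 and 0.01 m and z of long1 in the frame of block between 0.015 and 0.031 m and y of long1 in the frame of block between -0.05 and 0.05 m and angle between the x axis of each of long1, long2, long3, short1, short2, short3 and the x axis of block, either way round below 0.12 rad and x of long2 in the frame of block between 0.002 and 0.01 m and z of long2 in the frame of block between 0.015 and 0.031 m and y of long2 in the frame of block between -0.05 and 0.05 m and x of long3 in the frame of block between 0.002 and 0.01 m and z of long3 in the frame of block between 0.015 and 0.031 m and y of long3 in the frame of block between -0.05 and 0.05 m and x of short1 in the frame of block between 0.022 and 0.03 m and z of short1 in the frame of block between 0.046 and 0.062 m and y of short1 in the frame of block between -0.05 and 0.05 m and x of short2 in the frame of block between 0.022 and 0.03 m and z of short2 in the frame of block between 0.046 and 0.062 m and y of short2 in the frame of block between -0.05 and 0.05 m and x of short3 in the frame of block between 0.022 and 0.03 m and z of short3 in the frame of block between 0.046 and 0.062 m and y of short3 in the frame of block between -0.05 and 0.05 m), for 0.2 s.
At the end, for the whole second after the job is handed in: Every long bar lies in a bottom bore and every short bar in a top bore, sticking out less than 10 mm under the cover (less than 4 mm before it goes on), and the cover stands on the plinth: height within 4 mm, centred within 8 mm, tilted less than 0.04 rad (x of long1 in the frame of block between 0.002 and 0.016 m and z of long1 in the frame of block between 0.015 and 0.031 m and y of long1 in the frame of block between -0.05 and 0.05 m and angle between the x axis of each of long1, long2, long3, short1, short2, short3 and the x axis of block, either way round below 0.12 rad and x of long2 in the frame of block between 0.002 and 0.016 m and z of long2 in the frame of block between 0.015 and 0.031 m and y of long2 in the frame of block between -0.05 and 0.05 m and x of long3 in the frame of block between 0.002 and 0.016 m and z of long3 in the frame of block between 0.015 and 0.031 m and y of long3 in the frame of block between -0.05 and 0.05 m and x of short1 in the frame of block between 0.022 and 0.036 m and z of short1 in the frame of block between 0.046 and 0.062 m and y of short1 in the frame of block between -0.05 and 0.05 m and x of short2 in the frame of block between 0.022 and 0.036 m and z of short2 in the frame of block between 0.046 and 0.062 m and y of short2 in the frame of block between -0.05 and 0.05 m and x of short3 in the frame of block between 0.022 and 0.036 m and z of short3 in the frame of block between 0.046 and 0.062 m and y of short3 in the frame of block between -0.05 and 0.05 m and z of cover in the frame of block between 0.006 and 0.014 m and x of cover in the frame of block between -0.008 and 0.008 m and y of cover in the frame of block between -0.008 and 0.008 m and angle between cover's own z axis and vertical below 0.04 rad); the robot touches nothing.
It fails at once if the steel spring barrel is moved more than 30 mm (distance of spring_barrel from where it was at the start of the episode above 0.03 m).
It fails at once if the brass crank is moved more than 30 mm (distance of crank from where it was at the start of the episode above 0.03 m).
It fails at once if the tone arm clip is moved more than 30 mm (distance of tone_arm_clip from where it was at the start of the episode above 0.03 m).
It fails at once if the horn support is moved more than 30 mm (distance of horn_support from where it was at the start of the episode above 0.03 m).
Of long1, long2, long3, short1, short2, short3 only 4 to 6 are there at a start; the rules pass over those that are not, and their reading is None.
At some moment in a run one of long1, long2, long3, short1, short2, short3, cover may be knocked a few centimetres aside while the robot is not near it.
Once in a run the grip may slacken for a moment while it holds something.
It also fails if it takes over 210 s, if anything falls off the work surface, if the arm or the gripper's body presses on something with over 40 N, if the wrist force passes 120 N, or if a joint passes its speed limit or range.

## Working session

There is one attempt and no reset: what is moved stays moved. The work goes in short steps, each a Python script; the robot and the scene stay as the last script left them, time stands still between calls to the robot, and variables do not carry over. Pictures are saved under pics/ and viewed, and the job is handed in when it is done.

```bash
ls; mkdir -p pics; python3 - <<'E'
from rig import ctrl, imaging, order
import cv2
for n in ("scene","side","wrist"):
    c=imaging.read_camera(n); cv2.imwrite(f"pics/a_{n}.png",c["frame"][:,:,::-1]); print(n,c["fx"],c["cx"],c["cy"],c["extrinsics"].round(3).tolist() if hasattr(c["extrinsics"],'round') else c["extrinsics"])
o=ctrl.get_obs(); print(o)
E
```

```text
pics
scene 389.022497103432 312.89593829631957 195.7460012470634 [[0.701, 0.541, -0.464, 1186.644], [0.713, -0.527, 0.462, -613.807], [0.005, -0.655, -0.756, 1077.297], [0.0, 0.0, 0.0, 1.0]]
side 514.7370293554977 325.6244536535979 196.66674795563324 [[0.994, -0.051, 0.097, 387.261], [-0.109, -0.569, 0.815, -1472.288], [0.014, -0.82, -0.572, 1112.433], [0.0, 0.0, 0.0, 1.0]]
wrist 330.58424422692457 314.32940724327165 196.2625594232441 [[0.228, -0.928, -0.294, 195.802], [-0.974, -0.218, -0.067, -493.583], [-0.002, 0.301, -0.954, 373.447], [0.0, 0.0, 0.0, 1.0]]
{'clock': 0.15, 'joint_pos': array([-1.46777513e+00,  4.86208345e-02,  9.79308180e-02,  1.62202304e+00,
       -1.82372982e-05,  1.44305800e+00]), 'qd': array([-3.92373786e-04, -2.29750825e-03,  6.08943255e-03,  1.09638899e-03,
        8.64079924e-04,  4.89724457e-05]), 'joint_torque': array([-4.59094517e-04, -3.39260459e+01,  3.20423412e+01,  1.54977897e-02,
       -1.94507234e-04, -5.41014060e-07]), 'tcp_pos': array([ 120.03873355, -510.58460994,  230.35167434]), 'tcp_rot': array([-9.58405472e-04,  9.93350679e-01,  1.15123888e-01,  2.72578050e-06]), 'contact_force': array([ 0.68013239, -0.62093131, -0.52731821]), 'wrist_torque': array([-0.02488437, -0.01615185,  0.01525727]), 'width': 1.0029638698164343}
```

View pics/a_scene.png

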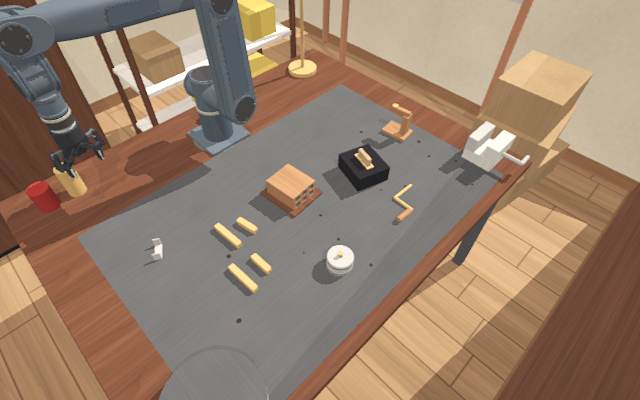

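View pics/a_side.png

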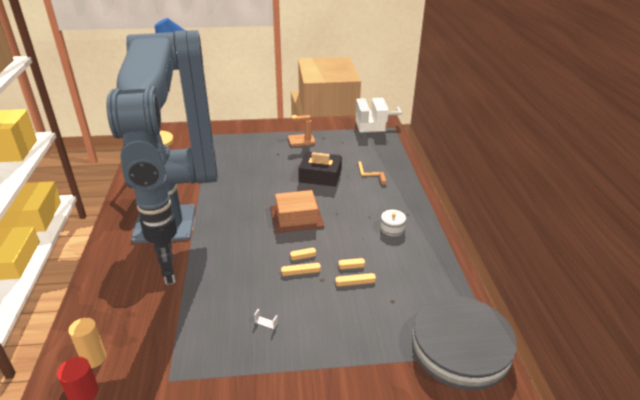

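View pics/a_wrist.png

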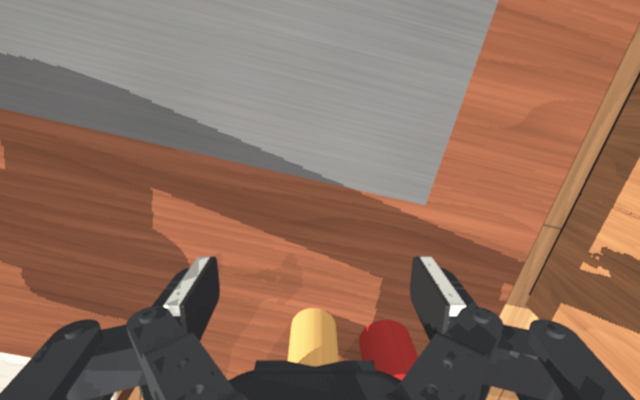

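The scene view shows four bars: long at (227,236) and (242,278), short at (247,226) and (260,264). The block is at (292,188) with its mouths facing right and down, and the cover is at (363,165). The barrel is at (340,260), the crank at (402,200), the clip at (157,248) and the horn support at (398,125). Next I'll get rough positions and then close wrist views.

```bash
cat > h.py <<'E'
from rig import ctrl, imaging, order
import numpy as np, cv2
from scipy.spatial.transform import Rotation as R
def cam(n,save=None):
    c=imaging.read_camera(n); c["E"]=np.array(c["extrinsics"]); c["n"]=n
    if save: cv2.imwrite(f"pics/{save}.png",c["frame"][:,:,::-1])
    return c
def ray(c,uv):
    uv=np.atleast_2d(uv).astype(float)
    d=np.c_[(uv[:,0]-c["cx"])/c["fx"],(uv[:,1]-c["cy"])/c["fy"],np.ones(len(uv))]@c["E"][:3,:3].T
    return c["E"][:3,3],d
def plane(c,uv,z):
    o,d=ray(c,uv); return o+d*((z-o[2])/d[:,2])[:,None]
def proj(c,p):
    p=(np.atleast_2d(p)-c["E"][:3,3])@c["E"][:3,:3]
    return np.c_[p[:,0]/p[:,2]*c["fx"]+c["cx"],p[:,1]/p[:,2]*c["fy"]+c["cy"]]
def tri(c1,uv1,c2,uv2):
    o1,d1=ray(c1,uv1);o2,d2=ray(c2,uv2);d1=d1[0];d2=d2[0]
    s=np.linalg.lstsq(np.c_[d1,-d2],o2-o1,rcond=None)[0]
    a=o1+s[0]*d1;b=o2+s[1]*d2
    return (a+b)/2,np.linalg.norm(a-b)
def down(a):  # tool down, jaw (y) axis at angle: tool x along world angle a
    x=np.array([np.cos(a),np.sin(a),0]);z=np.array([0,0,-1.]);y=np.cross(z,x)
    q=R.from_matrix(np.c_[x,y,z]).as_quat(); return [q[3],q[0],q[1],q[2]]
def yellow(c):
    hsv=cv2.cvtColor(c["frame"],cv2.COLOR_RGB2HSV)
    return cv2.inRange(hsv,(14,70,120),(34,255,255))
E
python3 - <<'E'
from h import *
for n in("scene","side"):
    c=cam(n); m=yellow(c)
    for k in cv2.findContours(m,0,1)[0]:
        if cv2.contourArea(k)<40: continue
        r=cv2.minAreaRect(k); p=plane(c,r[0],15)[0]
        if 0<p[0]<900 and abs(p[1])<600:
            bp=plane(c,cv2.boxPoints(r),15); e=[np.linalg.norm(bp[1]-bp[0]),np.linalg.norm(bp[2]-bp[1])]
            i=int(np.argmax(e)); v=bp[i+1]-bp[i]
            print(n,np.round(r[0],1),p.round(),np.round(e),np.degrees(np.arctan2(v[1],v[0])).round(1))
    u={"scene":[(292,168),(363,165),(340,260),(402,200)],"side":[(297,210),(320,170),(393,222),(372,172)]}[n]
    print(plane(c,u,40).round())
print([ctrl.ik([500,0,30],down(a)) is not None for a in(0,3.1,1.57,-1.57)], R.from_quat(np.roll(ctrl.get_obs()["tcp_rot"],-1)).as_matrix().round(2))
E
```

```text
scene [243.  277.5] [ 621. -349.   15.] [ 29. 130.] 0.6
scene [260.6 262.9] [ 618. -278.   15.] [30. 88.] 1.5
scene [227.6 234.9] [ 459. -288.   15.] [ 31. 132.] 3.4
scene [246.4 224.7] [ 469. -218.   15.] [33. 92.] 9.4
scene [402.5 201.5] [777. 245.  15.] [ 71. 166.] -54.0
scene [290.2 180.7] [422.  27.  15.] [133. 175.] 4.5
scene [364.5 158.8] [538. 316.  15.] [ 56. 115.] -18.0
scene [392.3 127.8] [496. 546.  15.] [90. 68.] 98.4
[[ 396.   60.   40.]
 [ 572.  264.   40.]
 [ 795. -104.   40.]
 [ 781.  229.   40.]]
side [355.1 279.2] [ 615. -352.   15.] [126.  47.] 2.7
side [300.5 268.8] [ 454. -290.   15.] [125.  49.] 4.0
side [351.1 263.3] [ 614. -280.   15.] [86. 49.] 2.3
side [302.9 253.4] [ 466. -218.   15.] [88. 50.] 9.0
side [295.7 201. ] [461.  74.  15.] [143. 116.] 6.1
side [366.  171.4] [755. 254.  15.] [ 87. 123.] -55.8
side [320.5 157.8] [583. 377.  15.] [ 96. 105.] -20.2
side [296. 139.] [492. 549.  15.] [54. 56.] -94.1
[[ 460.  -16.   40.]
 [ 567.  241.   40.]
 [ 782. -114.   40.]
 [ 769.  209.   40.]]
[True, True, True, True] [[ 0.97  0.23 -0.  ]
 [ 0.23 -0.97  0.  ]
 [ 0.   -0.   -1.  ]]
```

```bash
python3 - <<'E'
from h import *
ctrl.goto([470,-250,230],down(0))
cam("wrist","b1")
ctrl.goto([440,60,280],down(0))
cam("wrist","b2")
print(ctrl.get_obs()["clock"])
for a in (0,3.14159,.3,-.3): print([ctrl.ik([x,-350,z],down(a)) is not None for x in (600,620,630,640,650) for z in (14,100)])
E
```

```text
3.1583
[True, True, True, True, True, True, True, True, True, True]
[True, True, True, True, True, True, True, True, True, True]
[True, True, True, True, True, True, True, True, True, True]
[True, True, True, True, True, True, True, True, True, True]
```

View pics/b1.png

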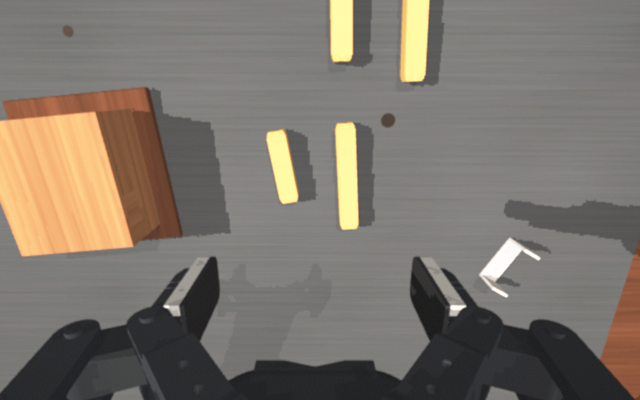

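View pics/b2.png

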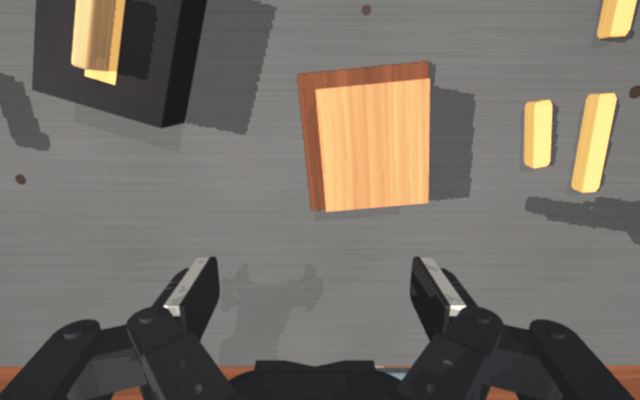

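b1 shows all four bars: short at (282,166), long at (347,176), and short (342,30) and long (414,40) cut off by the image edge. b2 shows the block top with corners near (316,88), (430,80), (428,202) and (326,212), and the cover at upper left.

```bash
cat >> h.py <<'E'
def metric_rect(c,cnt,z):
    P=plane(c,cnt.reshape(-1,2),z)[:,:2].astype(np.float32)
    (cx,cy),(w,h),a=cv2.minAreaRect(P)
    if w<h: w,h,a=h,w,a+90
    a=np.radians((a+90)%180-90); return np.array([cx,cy]),w,h,a
def bars(c,z=18):
    out=[]
    m=yellow(c)
    for k in cv2.findContours(m,0,1)[0]:
        if cv2.contourArea(k)<60: continue
        x,y,w,h=cv2.boundingRect(k)
        if x<=1 or y<=1 or x+w>=639 or y+h>=399: continue
        p,w,h,a=metric_rect(c,k,z)
        if 60<w<140 and 15<h<45: out.append((p,w,h,a))
    return out
E
python3 - <<'E'
from h import *
c=cam("wrist")
hsv=cv2.cvtColor(c["frame"],cv2.COLOR_RGB2HSV)
print("hsv top,side",hsv[150,380],hsv[150,309],hsv[75,380], hsv[130,530])
m=cv2.inRange(hsv,(8,40,195),(22,255,255))
for k in cv2.findContours(m,0,1)[0]:
    if cv2.contourArea(k)>4000:
        p,w,h,a=metric_rect(c,k,71); print(p,w,h,np.degrees(a),cv2.minAreaRect(k))
        q=cv2.approxPolyDP(k,6,True); print(q.reshape(-1,2).tolist(), plane(c,q.reshape(-1,2),71).round(1).tolist())
m=cv2.inRange(hsv,(0,60,60),(22,255,255))
for k in cv2.findContours(m,0,1)[0]:
    if cv2.contourArea(k)>4000: q=cv2.approxPolyDP(k,4,True).reshape(-1,2); print("union",q.tolist(),plane(c,q,10).round(1).tolist())
for b in bars(c): print("bar",b)
E
```

```text
hsv top,side [ 15 132 247] [  9 143 146] [  9 144 150] [ 19 136 241]
[460.16323853  -5.45399094] 133.50457763671875 116.10595703125 5.1848063468933105 ((376.89996337890625, 144.57125854492188), (124.69856262207031, 115.23471069335938), 84.99935913085938)
[[428, 78], [315, 89], [326, 211], [428, 201]] [[530.9, -55.8, 71.0], [520.7, 57.5, 71.0], [389.3, 45.2, 71.0], [400.9, -69.0, 71.0]]
union [[428, 61], [297, 74], [311, 210], [428, 202]] [[551.7, -73.8, 10.0], [537.9, 78.4, 10.0], [368.4, 62.9, 10.0], [379.2, -91.3, 10.0]]
bar (array([ 467.76641846, -212.38642883]), 84.1954345703125, 34.06643295288086, np.float64(0.1753463045306136))
bar (array([ 455.62316895, -282.25491333]), 122.67644500732422, 37.887451171875, np.float64(0.06812254548552044))
```

The block comes out at (460,-5.5) with yaw about 5.3°. The top measures 133x116 mm and the plinth about 153x170 mm, which matches the given sizes. Next is the first bar, the near long one.

```bash
cat >> h.py <<'E'
BO=np.array([460.,-5.6]); BY=0.0925
def bw(x,y,z):
    c,s=np.cos(BY),np.sin(BY); return [BO[0]+c*x-s*y,BO[1]+s*x+c*y,z]
def look(xy,save=None):
    ctrl.goto([xy[0]-25,xy[1],190],down(0))
    c=cam("wrist",save); bs=bars(c)
    bs.sort(key=lambda b:np.linalg.norm(b[0]-np.array(xy)))
    return bs
def pick(p,a,off,z=2):
    g=p+off*np.array([np.cos(a),np.sin(a)])
    ctrl.goto([g[0],g[1],90],down(a)); ctrl.command_gripper(0.6)
    s=ctrl.move_straight([g[0],g[1],z],velocity=120,stop_force=15)
    ctrl.command_gripper(0.0,100); o=ctrl.get_obs(); print("grip width",o["width"],"stopped",s,"tcp",o["tcp_pos"].round(1))
    ctrl.move_straight([g[0],g[1],95],velocity=150); o=ctrl.get_obs(); print("lift width",o["width"],o["contact_force"].round(1),"t",o["clock"])
    return o["width"]
ZT={"long":15.5,"short":46.5}; HALF={"long":60,"short":40}
def insert(kind,y,off,gx,dz=0,dy=0):
    z=ZT[kind]+dz; x0=66+8+HALF[kind]+off; y=y+dy
    ctrl.goto(bw(x0,y,95),down(BY))
    ctrl.move_straight(bw(x0,y,z),velocity=120,stop_force=15)
    print("pre",ctrl.get_obs()["width"])
    s=ctrl.move_straight(bw(gx,y,z),velocity=60,stop_force=12); o=ctrl.get_obs()
    print("insert stopped",s,"blockx",blk(o["tcp_pos"]).round(1),"F",o["contact_force"].round(1),"w",o["width"],"t",o["clock"])
    return s
def blk(p):
    d=np.array(p[:2])-BO;c,s=np.cos(BY),np.sin(BY); return np.array([c*d[0]+s*d[1],-s*d[0]+c*d[1],p[2]])
E
python3 - <<'E'
from h import *
b=look([456,-285],"c1")
for x in b: print(x)
p,w,h,a=b[0]; assert 112<w<130 and abs(p[0]-456)<15
pick(p,a,25)
cam("scene","c2")
E
```

```text
(array([ 455.66714478, -287.5927124 ]), 122.04640197753906, 22.317291259765625, np.float64(0.0660023363626811))
(array([ 468.11663818, -217.27560425]), 81.99798583984375, 25.196147918701172, np.float64(0.17334585443304376))
grip width 0.20757322113401233 stopped False tcp [ 481.6 -286.4    3.6]
lift width 0.2082568151624759 [-0.5  0.5 -4.9] t 7.6083
```

View pics/c2.png

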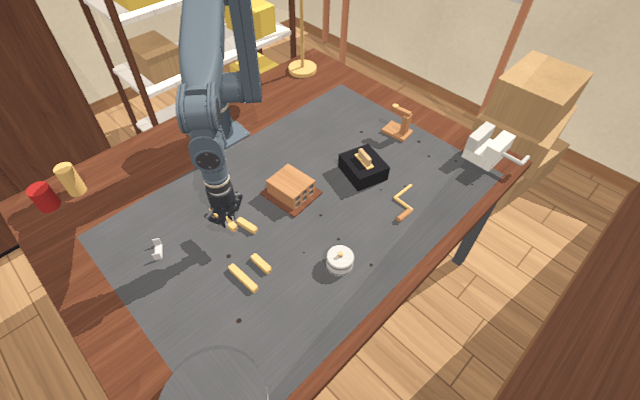

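The bar is held: width is 0.208 and the weight reads 4.9 N. Inserting into the bottom middle bore.

```bash
python3 - <<'E'
from h import *
ctrl.goto(bw(66+8+85+20,0,95),down(BY))
o=ctrl.get_obs(); print(o["tcp_pos"],blk(o["tcp_pos"]))
ctrl.move_straight(bw(66+8+85+20,0,15.5),velocity=120,stop_force=15)
o=ctrl.get_obs(); print(o["tcp_pos"],blk(o["tcp_pos"]),o["width"])
cam("side","d1"); c=cam("scene"); cv2.imwrite("pics/d2.png",cv2.resize(c["frame"][120:270,220:420,::-1],None,fx=4,fy=4))
E
```

```text
[637.91108085   9.51636927  94.75060255] [178.54676858  -1.38157132  94.75060255]
[638.92218943  10.56823649  16.37758185] [179.65071362  -0.42759513  16.37758185] 0.2047014134731582
```

View pics/d2.png

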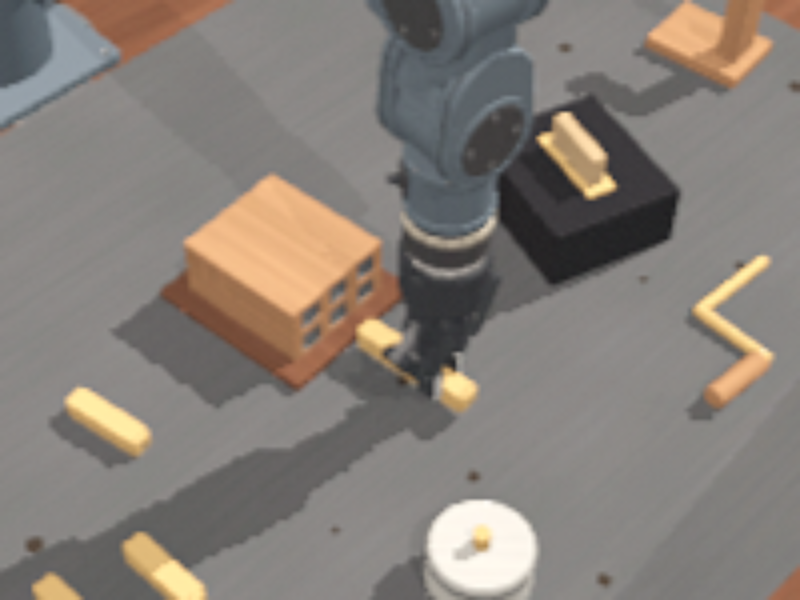

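The bar is lined up in front of the mouth face, with its end at (375,335) in the zoomed view and the bottom mouths at about (311,335), (338,312) and (364,290). Pushing in.

```bash
python3 - <<'E'
from h import *
s=ctrl.move_straight(bw(84,0,15.5),velocity=60,stop_force=12); o=ctrl.get_obs()
print(s,blk(o["tcp_pos"]).round(1),o["contact_force"].round(1),o["wrist_torque"].round(2),o["width"],o["clock"])
c=cam("scene"); cv2.imwrite("pics/e2.png",cv2.resize(c["frame"][120:270,220:420,::-1],None,fx=4,fy=4))
E
```

```text
False [84.1 -0.  15.7] [-1.  -0.1 -2. ] [0.   0.14 0.01] 0.202817413063971 11.5667
```

View pics/e2.png

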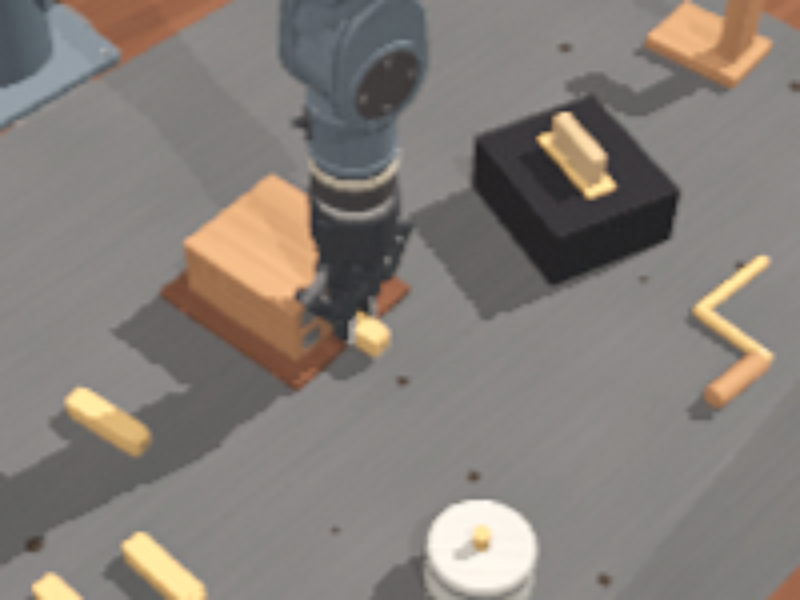

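It went in with no resistance. Now release it and push it home with the shut fingers.

```bash
cat >> h.py <<'E'
def push(kind,y,xs,release=True):
    z={"long":17,"short":48}[kind]
    if release:
        ctrl.command_gripper(0.5)
        o=blk(ctrl.get_obs()["tcp_pos"]); ctrl.move_straight(bw(o[0],y,max(75,o[2]+35)),velocity=150)
    ctrl.move_straight(bw(xs,y,85),velocity=200); ctrl.command_gripper(0.0)
    ctrl.move_straight(bw(xs,y,z),velocity=150,stop_force=15)
    s=ctrl.move_straight(bw(70,y,z),velocity=50,stop_force=12); o=ctrl.get_obs()
    print("push",s,blk(o["tcp_pos"]).round(1),o["contact_force"].round(1),o["clock"])
    ctrl.move_straight(bw(110,y,z),velocity=150); ctrl.move_straight(bw(140,y,100),velocity=200)
E
python3 - <<'E'
from h import *
push("long",0,150)
c=cam("wrist","f1")
b=look([468,-217],"f2"); 
for x in b: print(x)
c=cam("scene"); cv2.imwrite("pics/f3.png",cv2.resize(c["frame"][120:270,220:420,::-1],None,fx=4,fy=4))
E
```

```text
push True [79.3 -0.3 17.7] [1.1 0.5 0.7] 15.4333
(array([ 468.01663208, -216.30427551]), 82.3844985961914, 22.31755828857422, np.float64(0.17193855688926182))
```

View pics/f3.png

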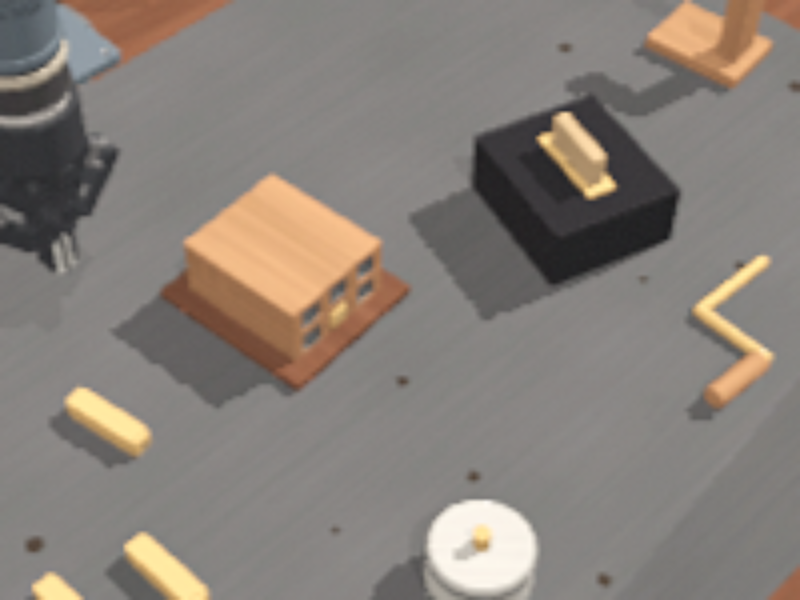

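View pics/f2.png

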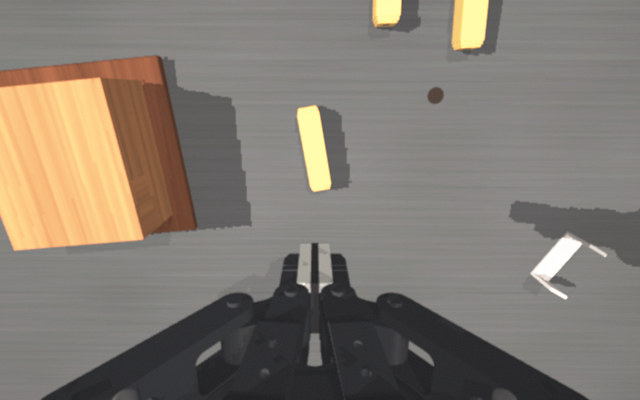

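The long bar sits at the middle bottom mouth (338,313) and looks flush. The short bar is at (468,-216). It's next, into the middle top bore.

```bash
python3 - <<'E'
from h import *
p,a=np.array([468.,-216.3]),0.172
w=pick(p,a,20)
if 0.15<w<0.3:
    s=insert("short",0,20,82)
    if not s: push("short",0,140)
c=cam("scene"); cv2.imwrite("pics/g1.png",cv2.resize(c["frame"][120:270,220:420,::-1],None,fx=4,fy=4))
E
```

```text
grip width 0.20536107777807172 stopped False tcp [ 488.7 -213.3    3.6]
lift width 0.2023300815215566 [ 0.2  0.9 -2.9] t 20.7417
pre 0.20739004177284148
insert stopped False blockx [82.4 -0.1 46.7] F [ 0.  -0.8 -1.8] w 0.20472238828080738 t 23.275
push True [76.5  0.  48.2] [ 0.6 -0.4  0.5] 26.5667
```

View pics/g1.png

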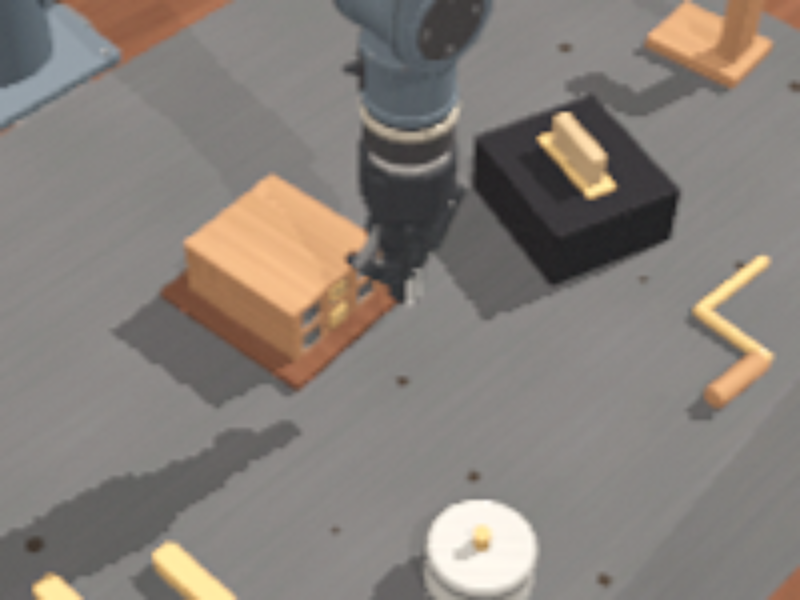

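The short bar is flush: the finger flank stopped at 76.5, which is 65.5+11. The far short bar now shows at (195,570) where it was at (165,570), so it may have been knocked. I'll look again.

```bash
python3 - <<'E'
from h import *
b=look([620,-280],"i1")
for x in b: print(x)
print(ctrl.get_obs()["clock"])
E
```

```text
(array([ 640.33917236, -266.13696289]), 81.3838119506836, 22.29205322265625, np.float64(0.031191300549279516))
(array([ 617.61541748, -348.53530884]), 122.12272644042969, 25.436437606811523, np.float64(0.04446064632222144))
28.6417
```

View pics/i1.png

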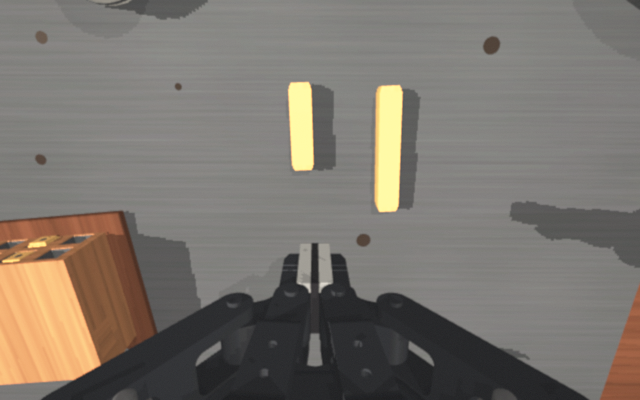

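The short bar at image (301,126) was knocked to (640,-266). The long bar at (388,148) is at (618,-349) and hasn't moved. I'll pick the short one and put it in the top bore at y=-36, then do the long one.

```bash
python3 - <<'E'
from h import *
w=pick(np.array([640.3,-266.1]),0.031,20)
if 0.15<w<0.3:
    s=insert("short",-36,20,82)
    if not s: push("short",-36,140)
c=cam("scene"); cv2.imwrite("pics/j1.png",cv2.resize(c["frame"][120:270,220:420,::-1],None,fx=4,fy=4))
E
```

```text
grip width 0.2043161544169883 stopped False tcp [ 661.4 -265.9    4. ]
lift width 0.20688872168652872 [-0.6 -0.7 -3.1] t 31.7833
pre 0.20850475982886144
insert stopped False blockx [ 82.  -36.   46.8] F [-1.5  0.6  0.9] w 0.20506525055408706 t 34.325
push True [ 76.4 -35.9  48.2] [1.6 0.1 1.7] 37.6167
```

View pics/j1.png

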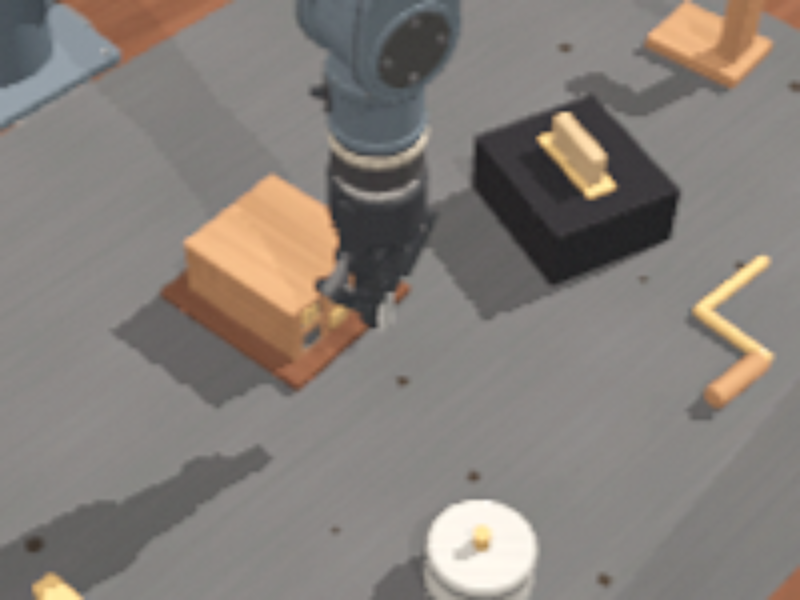

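```bash
cat >> h.py <<'E'
def tilted(t):
    M=R.from_quat(np.roll(down(BY),-1)).as_matrix(); ax=M[:,1]
    for s in (1,-1):
        N=R.from_rotvec(ax*s*t).as_matrix()@M
        if N[:2,2]@[np.cos(BY),np.sin(BY)]<0: break
    q=R.from_matrix(N).as_quat(); return [q[3],*q[:3]]
def tpush(y,z=18,xs=130,t=0.25,stop=15):
    q=tilted(t); ctrl.command_gripper(0.0)
    ctrl.goto(bw(xs,y,90),q)
    ctrl.move_straight(bw(xs,y,z),velocity=150,stop_force=15)
    s=ctrl.move_straight(bw(68,y,z),velocity=40,stop_force=stop); o=ctrl.get_obs()
    print("tpush",s,blk(o["tcp_pos"]).round(1),o["contact_force"].round(1),o["clock"])
    ctrl.move_straight(bw(xs,y,z),velocity=150); ctrl.move_straight(bw(xs+20,y,100),velocity=200)
E
python3 - <<'E'
from h import *
b=look([618,-349],"k1"); print(b)
p,w,h,a=b[0]; assert 115<w<128 
w=pick(p,a,25)
if 0.15<w<0.3:
    s=insert("long",-36,25,84)
    if not s:
        ctrl.command_gripper(0.5); ctrl.move_straight(bw(84,-36,75)); ctrl.move_straight(bw(150,-36,85),velocity=200)
        tpush(-36,xs=150)
        tpush(0)
c=cam("scene"); cv2.imwrite("pics/k2.png",cv2.resize(c["frame"][120:270,220:420,::-1],None,fx=4,fy=4))
E
```

```text
[(array([ 617.69067383, -349.54962158]), 122.07597351074219, 22.29831886291504, np.float64(0.04334648791305157))]
grip width 0.20375918848597158 stopped False tcp [ 643.7 -348.9    4. ]
lift width 0.2017861698919828 [ 0.5  0.6 -4.4] t 42.9167
pre 0.20508804651965556
insert stopped False blockx [ 84.2 -36.1  15.9] F [-0.   0.7  0.3] w 0.1985750979701538 t 46.3583
tpush False [ 74.3 -36.6  19.3] [11.8 -0.1 -2.6] 51.5167
tpush False [74.4 -0.5 19.2] [10.4  1.6 -1.8] 55.675
```

View pics/k2.png

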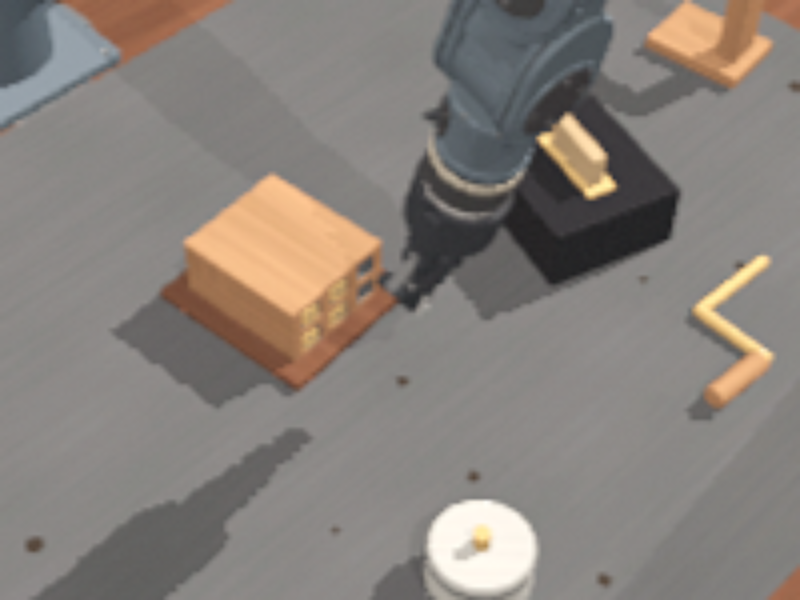

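All four are in, and both long bars stopped on the bore bottom at the same depth. Now locate the cover and check the mouths on the way.

```bash
python3 - <<'E'
from h import *
ctrl.goto([600,-20,170],down(0)); cam("wrist","l0")
ctrl.goto([540,250,250],down(0)); cam("wrist","l1"); print(ctrl.get_obs()["clock"])
E
```

```text
62.1917
```

View pics/l1.png

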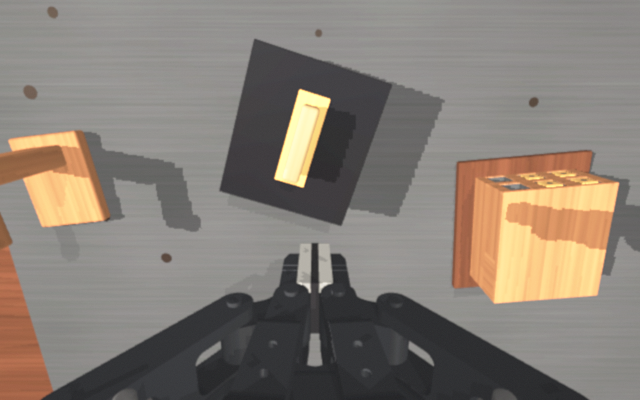

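View pics/l0.png

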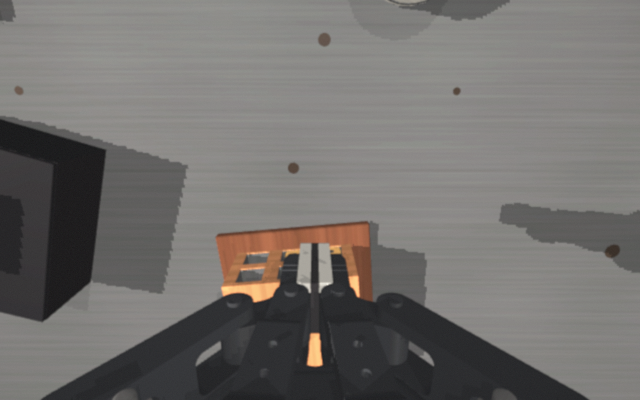

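l1 shows the cover top with corners (255,40), (391,84), (341,225) and (220,190), and the handle along its long axis at about (303,138). The bars fill the mouths at (545,178).

```bash
python3 - <<'E'
from h import *
c=cam("wrist"); hsv=cv2.cvtColor(c["frame"],cv2.COLOR_RGB2HSV)
print(hsv[100,250],hsv[120,410],hsv[215,300],hsv[60,300])
m=cv2.inRange(hsv,(0,0,0),(180,255,65)); m[240:]=0
k=max(cv2.findContours(m,0,1)[0],key=cv2.contourArea); hull=cv2.convexHull(k)
print(cv2.approxPolyDP(hull,5,True).reshape(-1,2).tolist(),plane(c,cv2.approxPolyDP(hull,5,True).reshape(-1,2),67).round().tolist())
print("cover",metric_rect(c,hull,67))
y=yellow(c)
for k in cv2.findContours(y,0,1)[0]:
    x,yy,w,h=cv2.boundingRect(k)
    if 250<x<330 and 60<yy<200: print("handle",metric_rect(c,k,67),cv2.contourArea(k))
b=cv2.inRange(hsv,(8,0,225),(40,160,255)); print(hsv[140,285],hsv[140,310],hsv[170,297],hsv[110,312],hsv[120,320])
E
python3 - <<'E'
import cv2
i=cv2.imread("pics/l1.png"); cv2.imwrite("pics/l3.png",cv2.resize(i[30:230,210:400],None,fx=3,fy=3)); cv2.imwrite("pics/l4.png",cv2.resize(i[140:310,440:640],None,fx=4,fy=3))
E
```

```text
[160  11  70] [ 40   8 102] [ 20   6 128] [150  11  71]
[[355, 113], [357, 177], [340, 223], [221, 189], [231, 147], [330, 107]] [[598.0, 210.0, 67.0], [535.0, 206.0, 67.0], [485.0, 222.0, 67.0], [523.0, 345.0, 67.0], [566.0, 332.0, 67.0], [604.0, 234.0, 67.0]]
cover (array([556.82714844, 267.32794189]), 130.31776428222656, 112.96038055419922, np.float64(1.2735116490509863))
handle (array([572.56567383, 262.58255005]), 92.68939208984375, 32.547889709472656, np.float64(-0.2980741718490642)) 2999.0
[ 24 117 255] [ 18 115 235] [ 25  73 254] [ 27  59 255] [ 22 123 250]
```

View pics/l3.png

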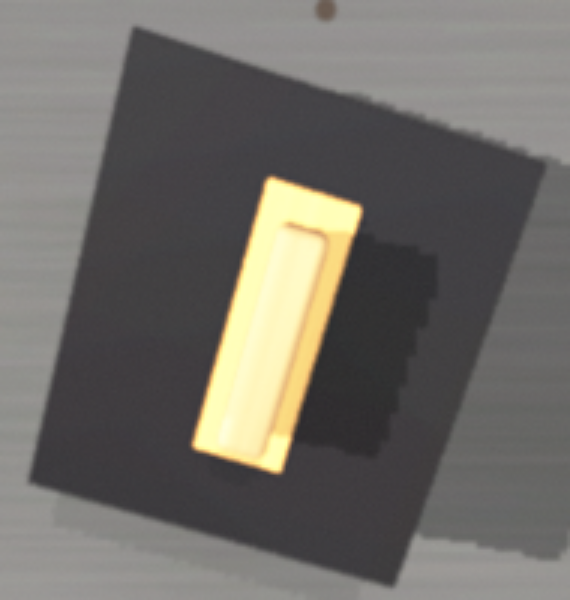

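View pics/l4.png

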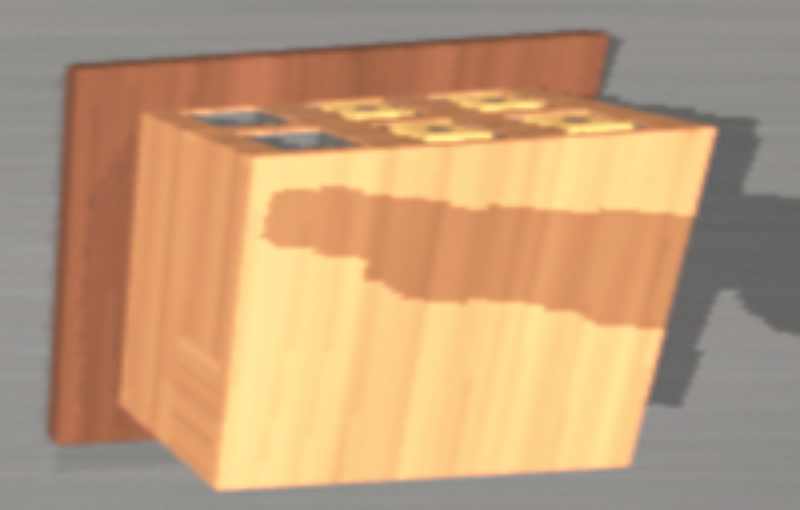

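The bar ends look flush in four mouths and the other two bores are empty. I'll adjust the threshold for the cover.

```bash
cat >> h.py <<'E'
def cover(c,z,vmax=86,rows=240):
    hsv=cv2.cvtColor(c["frame"],cv2.COLOR_RGB2HSV)
    m=cv2.inRange(hsv,(0,0,0),(180,255,vmax)); m[rows:]=0
    m=cv2.morphologyEx(m,cv2.MORPH_OPEN,np.ones((3,3)))
    k=max(cv2.findContours(m,0,1)[0],key=cv2.contourArea); h=cv2.convexHull(k)
    return metric_rect(c,h,z),cv2.approxPolyDP(h,5,True).reshape(-1,2)
E
python3 - <<'E'
from h import *
c=cam("wrist"); r,q=cover(c,67); print(r,q.tolist(),plane(c,q,67).round().tolist())
E
```

```text
(array([573.06182861, 261.95492554]), 149.5021209716797, 132.47467041015625, np.float64(-0.2993803192056936)) [[255, 40], [391, 84], [340, 224], [220, 190]] [[662.0, 303.0, 67.0], [625.0, 178.0, 67.0], [484.0, 222.0, 67.0], [522.0, 346.0, 67.0]]
```

The cover measures 149.5x132.5 mm at (573,262), yaw -0.299, which matches its given size. Gripping the handle and lifting.

```bash
python3 - <<'E'
from h import *
x,y,a=573.0,262.0,-0.299
ctrl.goto([x,y,160],down(a)); ctrl.command_gripper(0.6)
print(ctrl.move_straight([x,y,76],velocity=100,stop_force=12))
ctrl.command_gripper(0,110); o=ctrl.get_obs(); print(o["width"],o["tcp_pos"].round(1))
print(ctrl.move_straight([x,y,190],velocity=100)); o=ctrl.get_obs(); print(o["width"],o["contact_force"].round(1),o["wrist_torque"].round(2),o["clock"])
cam("scene","m1"); c=cam("side","m2")
E
```

```text
False
0.16485028309819505 [573.7 262.4  77.2]
False
0.1652166410533176 [-0.5  0.7 -3.3] [ 0.    0.06 -0.01] 66.0167
```

View pics/m1.png

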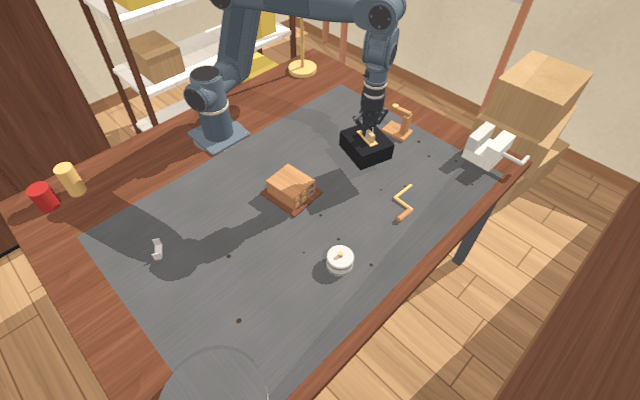

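The cover is held level. Carrying it over the block and lowering with a force stop.

```bash
python3 - <<'E'
from h import *
ctrl.goto(bw(0,0,190),down(BY)); ctrl.sleep(.3)
ctrl.move_straight(bw(0,0,165),velocity=80); ctrl.sleep(.3); o=ctrl.get_obs(); print(blk(o["tcp_pos"]),o["width"],o["contact_force"].round(1),o["clock"])
c=cam("scene"); cv2.imwrite("pics/n1.png",cv2.resize(c["frame"][90:240,200:400,::-1],None,fx=4,fy=4))
c=cam("side"); cv2.imwrite("pics/n2.png",cv2.resize(c["frame"][120:270,200:400,::-1],None,fx=4,fy=4))
c=cam("wrist","n3")
E
```

```text
[ 3.53153766e-01 -1.00488169e-01  1.65537589e+02] 0.16360672116239755 [-0.5  0.4 -2.6] 71.6417
```

View pics/n1.png

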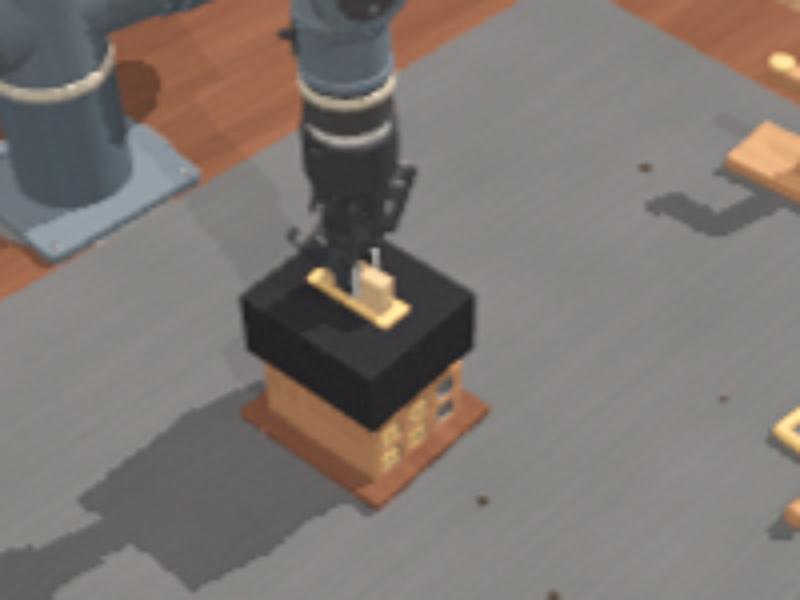

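View pics/n3.png

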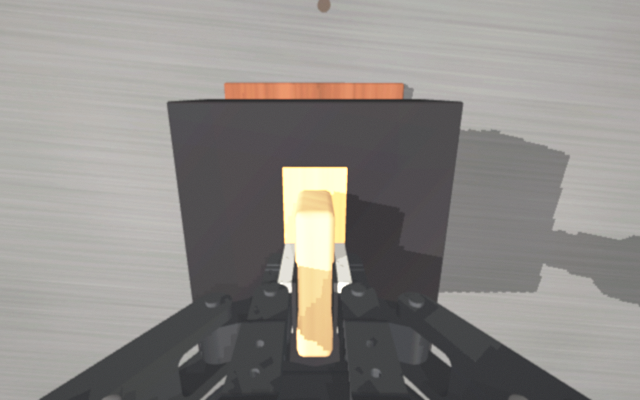

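View pics/n2.png

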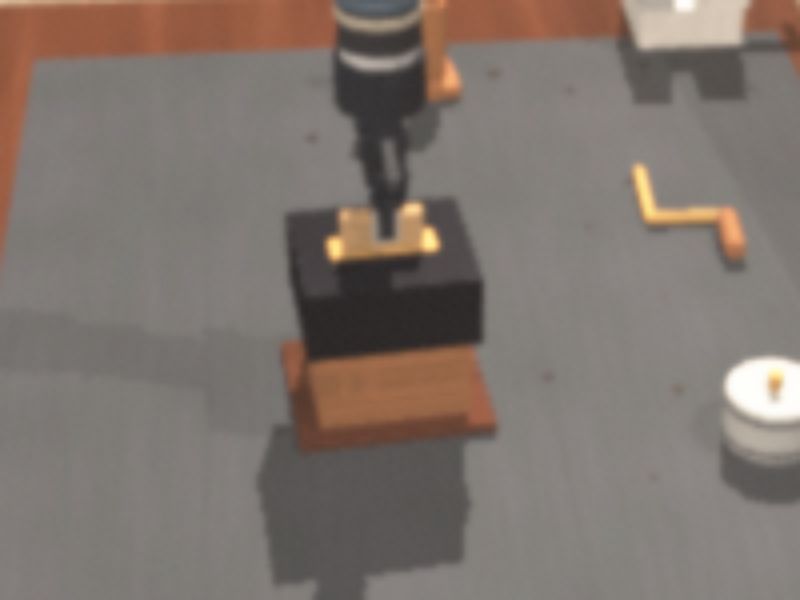

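The cover is square over the block. In n3 its edge centre is at column 315 and the plinth's is at 314, and the two are parallel. Lowering.

```bash
python3 - <<'E'
from h import *
s=ctrl.move_straight(bw(0,0,84),velocity=40,stop_force=8); o=ctrl.get_obs(); print(s,blk(o["tcp_pos"]).round(1),o["width"],o["contact_force"].round(1),o["wrist_torque"].round(2),o["clock"])
c=cam("scene"); cv2.imwrite("pics/p1.png",cv2.resize(c["frame"][90:240,200:400,::-1],None,fx=4,fy=4))
E
```

```text
True [ 0.1 -0.1 87.2] 0.1648848424120592 [-0.2 -0.4  4.8] [ 0.01 -0.08  0.01] 73.575
```

View pics/p1.png

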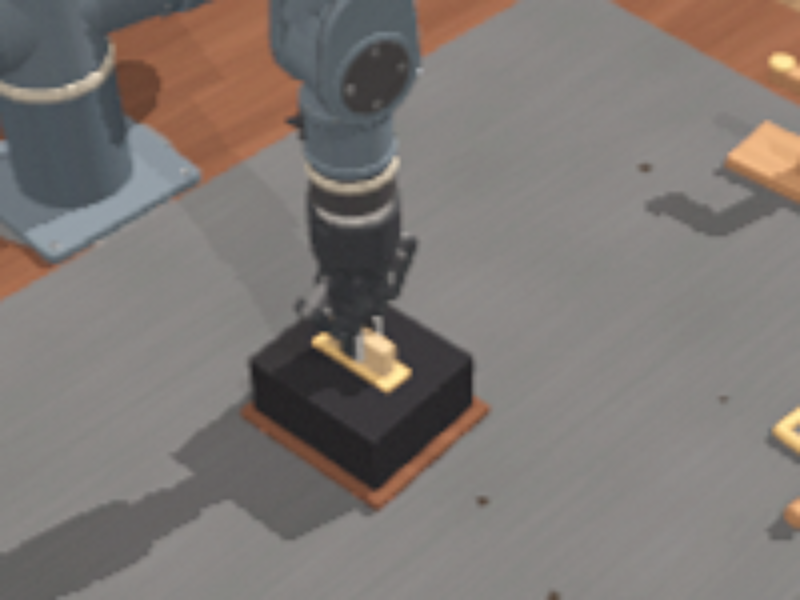

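The cover landed at TCP z=87.2, exactly 10 mm above the grasp height of 77.2, with an even plinth rim showing. I'll release, retreat and check.

```bash
python3 - <<'E'
from h import *
ctrl.command_gripper(0.6); ctrl.move_straight(bw(0,0,200),velocity=100)
ctrl.goto([430,0,270],down(0)); c=cam("wrist","q1"); r,q=cover(c,77,rows=245); print(r,blk([*r[0],0]).round(1),"yaw-BY",r[3]-BY,q.tolist())
c=cam("scene"); cv2.imwrite("pics/q2.png",cv2.resize(c["frame"][90:240,200:400,::-1],None,fx=4,fy=4))
cam("side","q3"); print(ctrl.get_obs()["clock"])
E
```

```text
(array([458.89309692,  -6.73794556]), 148.52682495117188, 132.57276916503906, np.float64(0.09171671297215817)) [-1.2 -1.   0. ] yaw-BY -0.0007832870278418336 [[383, 59], [386, 205], [266, 216], [246, 72]]
75.925
```

View pics/q1.png

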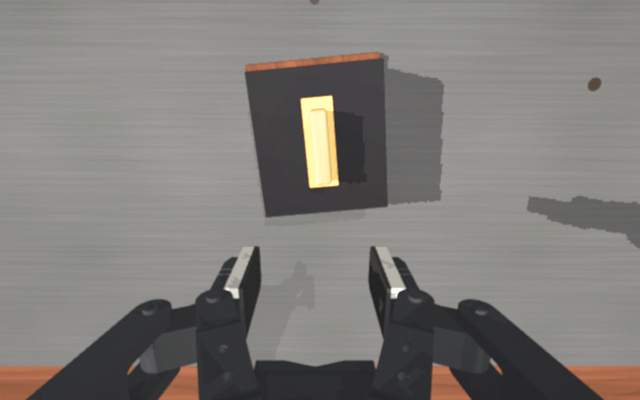

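View pics/q3.png

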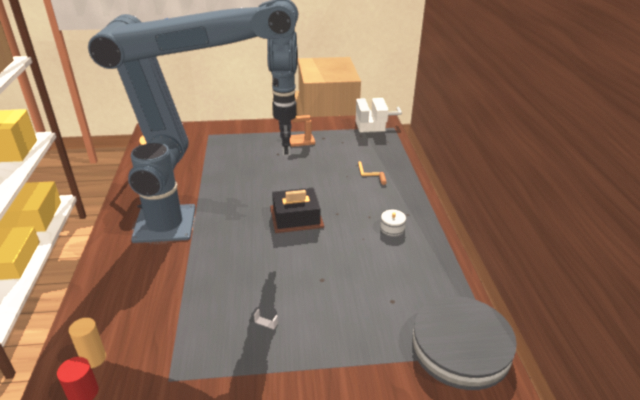

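q1 and q3 show the cover level on the plinth at (297,208), about 1 mm off centre. No bars are left on the plate, and the bystanders are at their starting pixels. Handing in.

```bash
python3 -c "
from h import *
print(order.close_job())"
```

```text
the job is handed in; nothing more can be done
None
```

The job is handed in, at about 76 s on the clock. All four bars that were present are in the block and the cover is seated on the plinth. I got no verdict back, so this rests on my own checks.

- **Bars:** the two long bars are in the bottom row and the two short bars in the top row, in the middle bore and the next one on the robot's right (y = -36). Each was pushed to the bottom of its bore. One short bar was knocked aside during the run; I measured it again before picking it up.
- **Long-bar correction:** the first push on the first long bar stopped about 3 mm short of the others. I took this to be the upper finger meeting the block, and pushed again with the tool tilted. Both long bars then ended at the same depth (tool at x = 74.3 and 74.4 mm), though those last pushes ended on a steady 10–12 N rather than the force stop. In the wrist picture all four ends looked flush.
- **Cover:** it landed 10.0 mm above the height it was gripped at. After release it measured about (-1.2, -1.0) mm off centre with under 0.001 rad of yaw error, and it looked level on the plinth.
- **Bystanders:** all four appeared unmoved in the side view, and the gripper was clear of everything. No check at the end failed or disagreed.

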